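# Unlock the console carousel and hold the capped jar at the front

### The arm

A 6-joint arm with a two-finger parallel gripper is mounted at the origin on the work surface. World frame = base frame: x ahead of the robot, y to its left, z up, the work surface at z = 0. Lengths are in m, angles in degrees, forces in N, time in s.
With the tool pointing down it reaches from about 0.25 to 0.725 m from the base axis. Payload 9.7 kg.
Tool frame: the origin (TCP) lies at the very end of the fingers, on their centre line; the grasp point (between the pads) lies 19 mm behind it; x points along the fingers, z is the direction in which the jaws open and shut, and the axes are right-handed (so a half turn about x gives the same grasp; the last joint's range is limited). The gripper opens to 85 mm and grips with 20 to 120 N. Pads are 22 mm wide; open, the fingers measure 114 mm over their backs; the gripper's body (76 mm by 85 mm) begins 54 mm behind the grasp point. The pads swing forward as they close: fully open they stand 13 mm farther back than shut.
Start: joints at [71.276, 4.979, 10.078, 95.1, 0, 90], TCP at [0.177, 0.521, 0.231] pointing down, gripper open.
Joint ranges: [-179.16, 179.16], [-48.56, 103.87], [-65.8, 70.77], [-126.05, 130.52], [-82.76, 87.17], [-180, 180]. Speed limits (degrees/s): [127.2, 127.2, 147.25, 180, 180, 180].

### API

Orientations are given as [roll, pitch, yaw] about the fixed x, y, z axes, in that order (R = Rz(yaw) Ry(pitch) Rx(roll)).
In Python, from workcell import sensors, vision, job_done gives the robot as it stands.
- The arm moves only by the tool carry_out, never from a script. Its argument "increments" is a list of rows, each a list of 7 numbers: the turn, a rotation vector about the tool's x, y, z in degrees, then the shift along the tool's x, y, z in mm, then the opening in per cent of the stroke, from 0 (shut) to 100 (fully open). A call has 1 to 12 rows; each row shifts and turns the commanded pose from where the row before left it, along the tool's axes as they then stand; what a row does not reach is not made up. A row lasts 1/8 s, in which the tool goes at most 62.5 mm and 10.7 degrees, less where a joint would pass 70% of its speed; a pose out of reach is approached as far as the arm can. A call is refused whole if a number of a shift passes 62.5 or a number of a turn 10.7, either way. A call with a gripper value outside its range is refused whole. The fingers move at their own pace and stop on an object; "squeeze" is the grip in N (left out, the last holds). Time passes only in rows, so rows that do not move let the fingers close. It gives the time, the measured TCP pose, the force and the opening at its end, in the units of the state.
- sensors.get_obs(): the state, without advancing time (a new reading comes with each control period).
- vision.camera(name): name is "scene" or "side" or "wrist"; returns the picture (420x560x3 uint8, red, green, blue); there is no depth.
- vision.calibration(name): a dict with "camera_matrix" (3x3 intrinsics, pixels), "extrinsics" (4x4, takes a point from world to camera coordinates); the wrist camera has in their place "mount" (4x4, takes a point from camera to tool coordinates, whose origin is the TCP and whose axes are the tool frame's). Camera axes: x right, y up, looking along -z (the intrinsics and any distortion apply to the point x, -y, -z); pixel columns grow to the right and rows downward; lengths in m; the calibration is good to about 2 mm. A picture is of the moment at which its call begins: read the wrist's pose just before it. calibration takes no time and is no camera call.
- job_done(): hands the job in, once; it reports no verdict.
The state is a dict: "time": time; "q": joint angles; "qd": joint speeds; "joint_efforts": joint torques, N m; "ee_pos": TCP position; "tcp_rot": TCP orientation; "wrist_force": force on the tool from outside, world axes, zero at the start; "torque": the same for the moment, N m; "opening": finger opening in m.
Only numpy, scipy, OpenCV 4.12 (cv2) and the standard library are available. Lean on these libraries where they do the work, as an engineer would, in place of code of your own. Each camera call takes 0.05 s, during which the arm holds its last target.

### The job

Pull the carousel's transport lock knob outward to its end stop, then turn the carousel by its tall upright handle until the white jar with the twist cap stands centred at the fixed pointer on the front of the base. Finish while still gripping the handle, holding the carousel still there (do not let go). Everything on the carousel stays standing in its place, and the other things on the console are left alone.

Things in the scene. Friction and masses are not known exactly. Their poses are not given: they have to be found in the camera images.
- caddy: Fixed pine base of the carousel. Origin at table height on the turntable's axis, z up. Its own -x points to the front (where the pointer is), its own -y out along the lock's slide. At its -y side an arm, 62 mm wide, carries the lock out to 245 mm from the axis, at most 30 mm high apart from the lock. Yaw within 0.35 rad of facing the robot.
- front_spot (a point): Fixed point (on the base, does not turn): centre of the place at the front, on the turntable's top face, 80 mm from the axis towards the pointer. The capped jar must end centred here.
- axis_top (a point): Fixed point on the turntable's axis, at its top face, 36 mm above the table; axes as the base. The turntable is a pine disc of 250 mm diameter with five places 80 mm from the axis, 72 degrees apart, 10 mm dividers between them and a 60 mm high stub in the middle (above the table). At the start one place (the tin's) is at the front.
- pointer (a point): Top of the fixed diamond-shaped steel pointer that marks the front of the base (24 mm square set cornerwise), 163 mm from the turntable's axis, 36 mm above the table.
- carousel (a joint): Turn of the turntable about its vertical axis, rad, 0 at the start, positive anticlockwise from above; stops at +-3.05. Runs easily (0.03 N m of friction). While the lock is in, a steel bolt stands between two lugs on the rim and the disc cannot turn (about 0.03 rad of play).
- turn_handle: Upright handle on the turntable, 108 mm from its axis, opposite the front at the start: 12 mm steel stem, on it an upright pine cylinder, 24 mm diameter, from 127 to 169 mm above the table. The cylinder spins easily on its stem. Origin at the stem's foot on the disc. The tallest thing on the carousel: the jars reach at most 113 mm above the table.
- handle_grip (a point): Point on the handle's axis, mid-height of the pine grip, 148 mm above the table: grip here from above, either yaw.
- lock (a joint): Travel of the transport lock, m: 0 = fully in (locked), 0.036 = end stop (released); starts between 0 and 0.005, moves along the base's own -y, away from the axis, with about 1.5 N of friction, and stays where it is left.
- lock_grip (a point): Point on the axis of the lock's knob, an upright pine cylinder of 24 mm diameter, 34 mm long, from 52 to 86 mm above the table (this point at 70 mm), on a 12 mm stem on the steel slide. At travel 0 it is 168 mm from the turntable's axis.
- capped_jar: The wanted one: white ceramic jar, 56 mm diameter, with shoulders and a round ribbed metal twist cap (44 mm diameter, flat top) 76 mm above its foot. In one of the four places not at the front. It stands upright, loose, origin at the centre of its underside (its own yaw means nothing).
- open_jar: Open white ceramic cup-like jar without a cap, 56 mm diameter, 66 mm high, on the carousel. It stands upright, loose, origin at the centre of its underside (its own yaw means nothing).
- domed_jar: White ceramic jar with a domed lid and a small ball on top, 58 mm diameter, 65 mm high, on the carousel. It stands upright, loose, origin at the centre of its underside (its own yaw means nothing).
- paperweight: Green glass dome paperweight, 58 mm diameter, 38 mm high, on the carousel. It stands upright, loose, origin at the centre of its underside (its own yaw means nothing).
- tin: Flat round steel tin, 57 mm diameter, 26 mm high, on the carousel, at the front place at the start. It stands upright, loose, origin at the centre of its underside (its own yaw means nothing).
- remote: Black plastic remote, 165 x 46 x 18 mm, lying on the console; leave alone. Origin under its centre, x along its length.
- opener: Flat steel bottle opener, about 130 x 41 x 5 mm, lying on the console; leave alone. Origin on its underside near its middle, x along its length.
- peg_board: Small wooden board, 70 x 140 x 20 mm, with three upright pegs, 55 mm high in all; leave alone. Origin under its centre, y along its length.
Not all that is in view belongs to the job. What is shaped like the capped_jar but yellow is not meant. Leave any red look-alike of the domed_jar alone.

How it is judged:
By the outcome, as a careful person would: the job done as asked, in the order asked, and still so for the second after the job is handed in, while the arm keeps its last pose, push and grip.
It also fails if it takes over 64 s, if anything falls off the work surface, if the arm or the gripper's body presses on something with over 40 N, if the wrist force passes 120 N, or if a joint passes its speed limit or range.

## Working session

There is one attempt and no reset: what is moved stays moved. The work goes in short steps, Python scripts to look and compute and a tool call to move; the robot and the scene stay as the last step left them, time stands still between calls to the robot, and variables do not carry over. Pictures are saved under pics/ and viewed, and the job is handed in when it is done.

Besides the shell and the picture viewer there is one more tool, called after "Request:" as name(argument=value, ...) on one line, values as JSON. carry_out: Moves the arm, as the interface text tells. Its arguments: {"type":"object","properties":{"increments":{"type":"array"},"squeeze":{"type":"number"}},"required":["increments"]}

```bash
mkdir -p pics; ls; python3 - <<'E'
from workcell import sensors, vision
import cv2
print(sensors.get_obs())
for n in ["scene","side","wrist"]:
    c=vision.calibration(n); print(n,{k:(v.round(4).tolist() if hasattr(v,'round') else v) for k,v in c.items()})
    im=vision.camera(n); cv2.imwrite(f"pics/{n}0.png",im[:,:,::-1])
E
```

```text
pics
{'time': 0.0, 'q': array([7.12749369e+01, 5.01101193e+00, 1.00328606e+01, 9.50985441e+01,
       7.31082415e-06, 8.99992445e+01]), 'qd': array([ 0.03673432,  0.02130968, -0.03413854, -0.0186671 , -0.01912098,
       -0.10415063]), 'joint_efforts': array([-1.08059505e-04, -5.20390105e+01,  4.64801073e+01,  1.64997380e-02,
        2.23802527e-05,  6.91977931e-06]), 'ee_pos': array([0.17649063, 0.52066914, 0.23056964]), 'tcp_rot': array([ 179.99378288,   89.92330454, -108.73052471]), 'wrist_force': array([-0.67506889,  1.02859815, -0.22307176]), 'torque': array([-0.0492273 , -0.01117722, -0.02541644]), 'opening': 0.0854791616290082}
scene {'camera_matrix': [[489.3634, 0.0, 282.0815], [0.0, 489.3634, 202.2719], [0.0, 0.0, 1.0]], 'extrinsics': [[0.7957, 0.6057, -0.0006, -0.4415], [-0.3741, 0.4921, 0.7861, 0.1142], [0.4764, -0.6252, 0.6181, -1.6886], [0.0, 0.0, 0.0, 1.0]]}
side {'camera_matrix': [[502.528, 0.0, 277.4203], [0.0, 502.528, 208.4699], [0.0, 0.0, 1.0]], 'extrinsics': [[0.9569, -0.2904, -0.001, -0.5276], [0.1582, 0.5185, 0.8403, -0.1907], [-0.2435, -0.8043, 0.5421, -1.2539], [0.0, 0.0, 0.0, 1.0]]}
wrist {'camera_matrix': [[319.9663, 0.0, 286.8724], [0.0, 319.9663, 212.6533], [0.0, 0.0, 1.0]], 'mount': [[0.0006, 0.3121, -0.9501, -0.1443], [0.0001, 0.9501, 0.3121, 0.08], [1.0, -0.0003, 0.0006, -0.0008], [0.0, 0.0, 0.0, 1.0]]}
```

View pics/scene0.png

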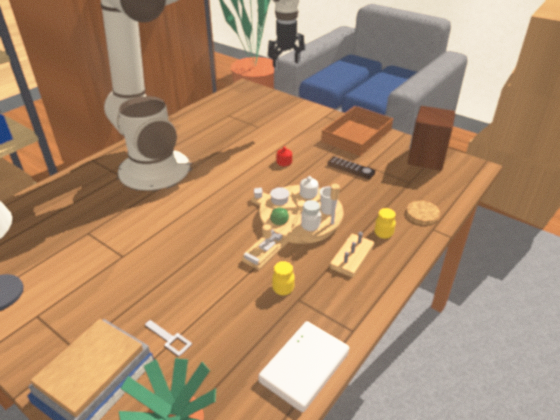

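View pics/side0.png

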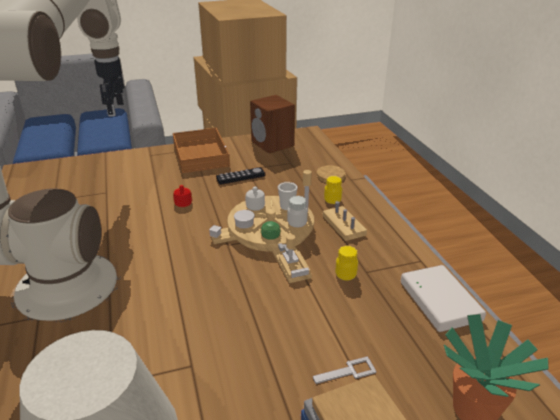

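View pics/wrist0.png

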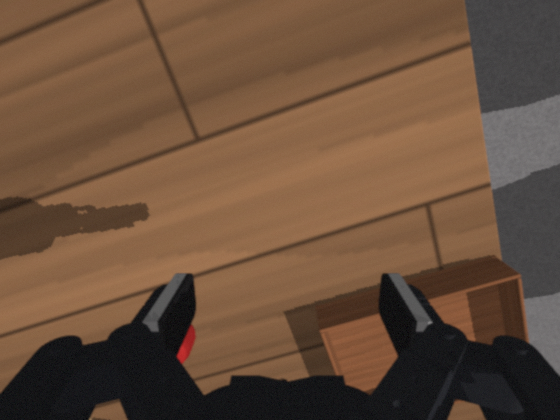

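```bash
python3 - <<'E'
import cv2, numpy as np
a=cv2.imread("pics/scene0.png")[160:280,220:400]; b=cv2.imread("pics/side0.png")[160:290,195:375]
a=cv2.resize(a,None,fx=4.4,fy=4.4,interpolation=cv2.INTER_CUBIC);b=cv2.resize(b,None,fx=4.4,fy=4.4,interpolation=cv2.INTER_CUBIC)
cv2.imwrite("pics/sc1.png",a);cv2.imwrite("pics/sd1.png",b)
E
```

```text
(no output)
```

View pics/sc1.png

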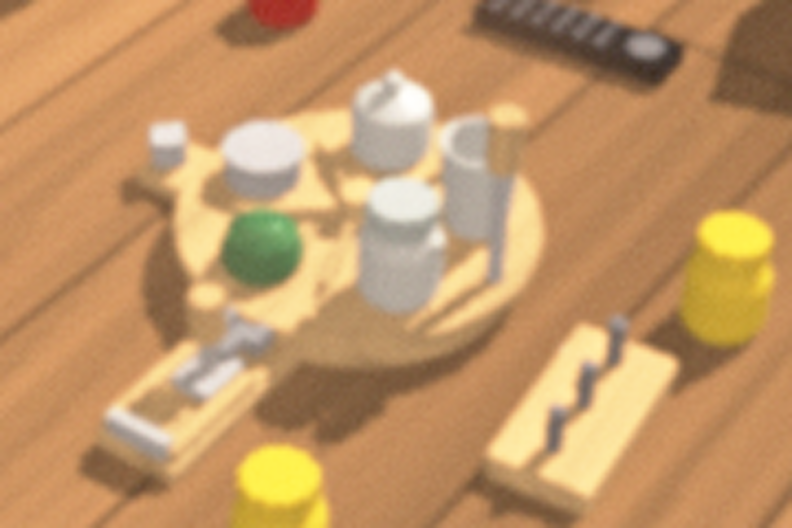

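View pics/sd1.png

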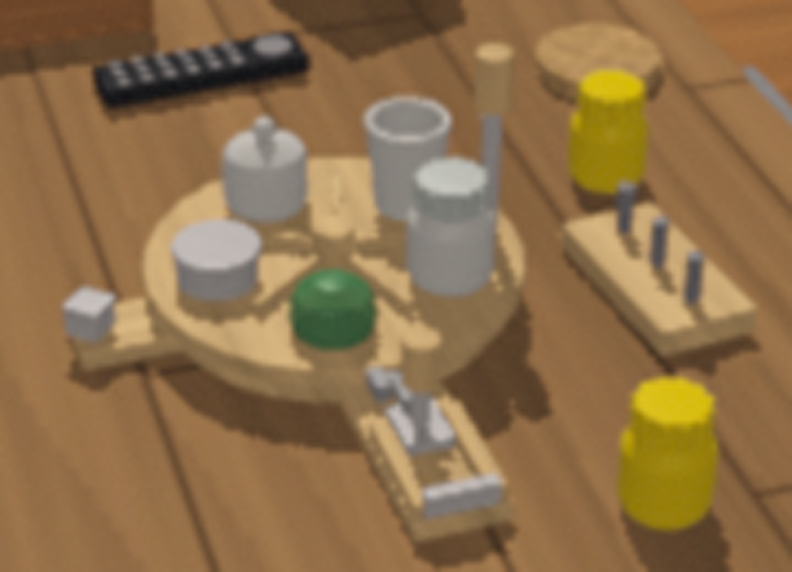

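```bash
cat > h.py <<'E'
import numpy as np
from workcell import vision
from scipy.optimize import least_squares
def proj(n,P):
    c=vision.calibration(n);K=np.array(c['camera_matrix']);E=np.array(c['extrinsics'])
    p=E[:3,:3]@np.array(P)+E[:3,3]; p=K@np.array([p[0],-p[1],-p[2]]); return p[:2]/p[2]
def ray(n,u,z):
    c=vision.calibration(n);K=np.array(c['camera_matrix']);E=np.array(c['extrinsics'])
    d=np.linalg.inv(K)@np.array([u[0],u[1],1.]); d=E[:3,:3].T@np.array([d[0],-d[1],-d[2]]); o=-E[:3,:3].T@E[:3,3]
    return o+d*(z-o[2])/d[2]
E
python3 - <<'E'
from h import *
S=lambda u,v:("scene",(u/4.4+220,v/4.4+160)); D=lambda u,v:("side",(u/4.4+195,v/4.4+160))
pol=lambda r,a:(r*np.cos(np.radians(a)),r*np.sin(np.radians(a)))
F={'handle':(pol(108,0),.169,[S(507,112),D(493,52)]),
'cap':(pol(80,324),.112,[S(403,195),D(452,174)]),
'tin':(pol(80,180),.062,[S(263,142),D(218,242)]),
'openj':(pol(80,36),.102,[D(407,118)]),
'ball':(pol(80,108),.101,[S(392,75),D(264,125)]),
'knob':((0,-170),.086,[S(207,293)]),
'pointer':((-163,0),.036,[S(168,140),D(90,305)]),}
W=[]
for k,(l,z,obs) in F.items():
    for n,u in obs: w=ray(n,u,z);W.append((k,n,l,w));print(k,n,w.round(3))
def f(p): 
    c,s=np.cos(p[2]),np.sin(p[2]); R=np.array([[c,-s],[s,c]])
    return np.concatenate([R@np.array(l)/1000+p[:2]-w[:2] for _,_,l,w in W])
r=least_squares(f,[.5,0,0],loss='soft_l1',f_scale=.004);print(r.x,np.degrees(r.x[2]))
for (k,n,_,_),e in zip(W,f(r.x).reshape(-1,2)): print(k,n,(e*1000).round(1))
for n,u in [("scene",(284,267)),("side",(347,252)),("scene",(386,210)),("side",(334,182))]: print('yel',ray(n,u,.076).round(3))
E
```

```text
handle scene [0.664 0.095 0.169]
handle side [0.664 0.087 0.169]
cap scene [0.62  0.049 0.112]
cap side [0.623 0.044 0.112]
tin scene [0.476 0.092 0.062]
tin side [0.481 0.085 0.062]
openj side [0.623 0.134 0.102]
ball scene [0.532 0.165 0.101]
ball side [0.53  0.154 0.101]
knob scene [ 0.562 -0.076  0.086]
pointer scene [0.4   0.081 0.036]
pointer side [0.395 0.077 0.036]
[0.5575808  0.08816264 0.03477739] 1.9925978809504845
handle scene [ 1.7 -3.2]
handle side [1.6 4.4]
cap scene [ 3.5 -5.6]
cap side [ 1.  -0.1]
tin scene [ 1.6 -6.8]
tin side [-3.5  0.1]
openj side [-1.9  3.7]
ball scene [-1.4 -1.9]
ball side [-0.2  9.2]
knob scene [ 1.7 -5.9]
pointer scene [-5.2  1.9]
pointer side [-0.7  5.1]
yel [ 0.683 -0.161  0.076]
yel [ 0.679 -0.17   0.076]
yel [0.779 0.194 0.076]
yel [0.781 0.162 0.076]
```

```bash
cat >> h.py <<'E'
from workcell import sensors
from scipy.spatial.transform import Rotation as Ro
def tool():
    o=sensors.get_obs(); R=Ro.from_euler('xyz',o['tcp_rot'],degrees=True).as_matrix(); return o,R,o['ee_pos']
def todo(target,jawyaw=None):
    """offset to target in tool mm; turn about tool x to bring jaw to yaw (mod 180), tool x down"""
    o,R,p=tool()
    print('t',round(o['time'],3),'p',p.round(4),'shift tool mm',(R.T@(np.array(target)-p)*1000).round(1), 'open',round(o['opening'],4),'F',o['wrist_force'].round(1))
    if jawyaw is not None:
        for add in (0,180):
            a=np.radians(jawyaw+add); z=np.array([np.cos(a),np.sin(a),0]); x=np.array([0,0,-1.]); T=np.stack([x,np.cross(z,x),z],1)
            print('  turn',add,Ro.from_matrix(R.T@T).as_rotvec(degrees=True).round(2))
def wproj(u,z,o=None):
    c=vision.calibration('wrist');K=np.array(c['camera_matrix']);M=np.array(c['mount']);o,R,p=tool()
    d=np.linalg.inv(K)@np.array([u[0],u[1],1.]); d=R@M[:3,:3]@np.array([d[0],-d[1],-d[2]]); q=R@M[:3,3]+p
    return q+d*(z-q[2])/d[2]
def wpix(P):
    c=vision.calibration('wrist');K=np.array(c['camera_matrix']);M=np.array(c['mount']);o,R,p=tool()
    q=M[:3,:3].T@(R.T@(np.array(P)-p)-M[:3,3]); q=K@np.array([q[0],-q[1],-q[2]]); return q[:2]/q[2]
E
python3 - <<'E'
from h import *
todo([.563,-.08,.20],2.0); print(tool()[1].round(3)); print(tool()[0]['q'])
E
```

```text
t 0.15 p [0.1765 0.5207 0.2308] shift tool mm [  31.2 -558.9 -444.8] open 0.0856 F [-0.2 -0.6 -0.7]
  turn 0 [ 6.928e+01 -5.000e-02  3.000e-02]
  turn 180 [-1.1072e+02 -4.0000e-02 -5.0000e-02]
[[-0.    -0.947  0.321]
 [-0.001  0.321  0.947]
 [-1.     0.    -0.001]]
[7.12755103e+01 5.00112959e+00 1.00458162e+01 9.51006506e+01
 8.09406638e-04 8.99991846e+01]
```

Request:
carry_out(increments=[[0, 0, 0, 2.6, -46.6, -37.1, 100], [0, 0, 0, 2.6, -46.6, -37.1, 100], [0, 0, 0, 2.6, -46.6, -37.1, 100], [0, 0, 0, 2.6, -46.6, -37.1, 100], [0, 0, 0, 2.6, -46.6, -37.1, 100], [0, 0, 0, 2.6, -46.6, -37.1, 100], [0, 0, 0, 2.6, -46.6, -37.1, 100], [0, 0, 0, 2.6, -46.6, -37.1, 100], [0, 0, 0, 2.6, -46.6, -37.1, 100], [0, 0, 0, 2.6, -46.6, -37.1, 100], [0, 0, 0, 2.6, -46.6, -37.1, 100], [0, 0, 0, 2.6, -46.6, -37.1, 100]])

```text
time: 1.65
ee_pos: [0.564, -0.0822, 0.1998]
tcp_rot: [19.7, 90.0, 91.0]
wrist_force: [2.1, 0.4, 0.3]
opening: 0.0853
```

Request:
carry_out(increments=[[9.9, 0, 0, 0, 0, 0, 100], [9.9, 0, 0, 0, 0, 0, 100], [9.9, 0, 0, 0, 0, 0, 100], [9.9, 0, 0, 0, 0, 0, 100], [9.9, 0, 0, 0, 0, 0, 100], [9.9, 0, 0, 0, 0, 0, 100], [9.9, 0, 0, 0, 0, 0, 100], [0, 0, 0, 0, 0, 0, 100]])

```text
time: 2.65
ee_pos: [0.5632, -0.0802, 0.1998]
tcp_rot: [167.3, 90.0, 169.3]
wrist_force: [0.1, -0.4, 0.1]
opening: 0.0854
```

```bash
python3 - <<'E'
from h import *
import cv2
todo([.563,-.08,.20],2.0)
cv2.imwrite("pics/w1.png",vision.camera("wrist")[:,:,::-1])
for k,P in dict(axis=[.5576,.0882,.036],knob=[.563,-.08,.086],handle=[.6655,.0919,.169]).items(): print(k,wpix(P).round())
E
```

```text
t 2.65 p [ 0.5632 -0.0802  0.1998] shift tool mm [-0.2  0.3 -0.1] open 0.0854 F [ 0.1 -0.4  0.1]
  turn 0 [ 0.04 -0.03 -0.01]
  turn 180 [-1.7996e+02  1.0000e-02 -4.0000e-02]
axis [288.  -6.]
knob [287. 206.]
handle [ 539. -109.]
```

View pics/w1.png

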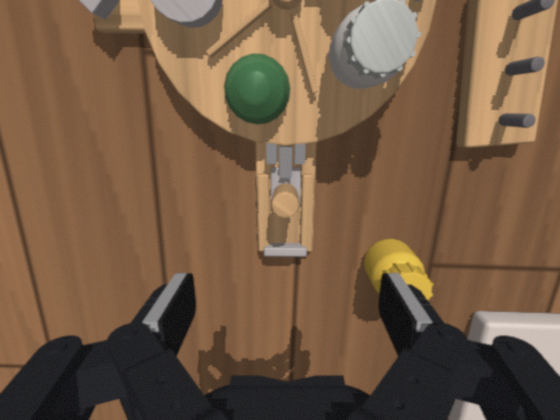

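```bash
python3 - <<'E'
from h import *
import cv2
im=cv2.imread("pics/w1.png")
cv2.imwrite("pics/w1c.png",cv2.resize(im[0:270,230:345],None,fx=2.2,fy=2.2,interpolation=cv2.INTER_CUBIC))
cv2.imwrite("pics/w1c.png",cv2.resize(im[135:265,220:350],None,fx=4.5,fy=4.5,interpolation=cv2.INTER_CUBIC))
for k,u,z in [("knob",(286,201),.086),("barL",(265,256),.03),("barR",(306,256),.03),("armL",(258,178),.03),("armL2",(258,250),.03),("armR",(313,178),.03),("armR2",(313,250),.03),("cap",(383,35),.112),("pw",(258,85),.06)]: print(k,wproj(u,z).round(4))
E
```

```text
knob [ 0.5619 -0.0757  0.086 ]
barL [ 0.542  -0.1546  0.03  ]
barR [ 0.5863 -0.1529  0.03  ]
armL [ 0.5335 -0.0691  0.03  ]
armL2 [ 0.5343 -0.1478  0.03  ]
armR [ 0.5884 -0.067   0.03  ]
armR2 [ 0.5934 -0.1455  0.03  ]
cap [0.6202 0.0457 0.112 ]
pw [0.5353 0.0156 0.06  ]
```

View pics/w1c.png

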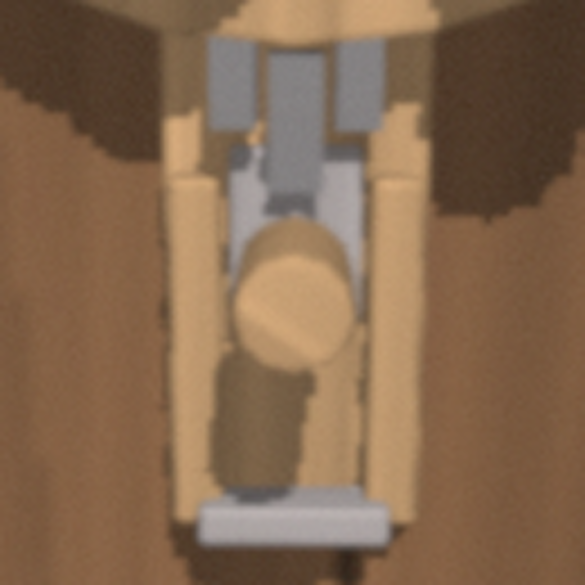

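Request:
carry_out(increments=[[0, 0, 0, 37, 2, -1, 100], [0, 0, 0, 37, 0, 0, 100], [0, 0, 0, 37, 0, 0, 100], [0, 0, 0, 36, 0, 0, 100], [0, 0, 0, 0, 0, 0, 100]])

```text
time: 3.32
ee_pos: [0.5602, -0.078, 0.0504]
tcp_rot: [170.0, 89.7, 172.2]
wrist_force: [0.9, -0.0, 0.1]
opening: 0.0853
```

```bash
python3 - <<'E'
from h import *
import cv2
todo([.562,-.078,.053],2.0)
cv2.imwrite("pics/w2.png",vision.camera("wrist")[:,:,::-1])
E
```

```text
t 3.325 p [ 0.5602 -0.078   0.0504] shift tool mm [-2.6 -0.   1.7] open 0.0853 F [ 0.9 -0.   0.1]
  turn 0 [ 0.15 -0.29 -0.05]
  turn 180 [-1.7985e+02  8.0000e-02 -4.6000e-01]
```

View pics/w2.png

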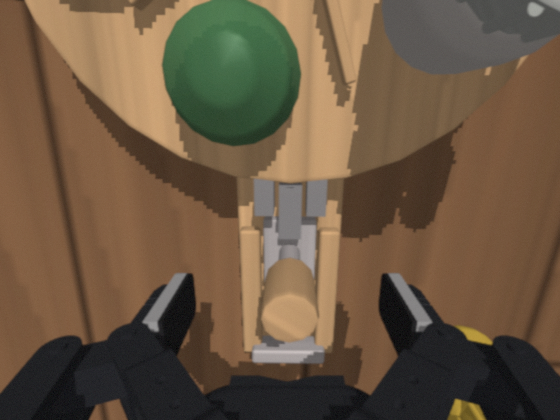

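Request:
carry_out(increments=[[0, 0, 0, -1, 0, 1, 40], [0, 0, 0, 0, 0, 0, 0], [0, 0, 0, 0, 0, 0, 0], [0, 0, 0, 0, 0, 0, 0], [0, 0, 0, 0, 0, 0, 0], [0, 0, 0, 0, 0, 0, 0]], squeeze=30)

```text
time: 4.12
ee_pos: [0.5617, -0.0784, 0.055]
tcp_rot: [-174.8, 89.9, -172.8]
wrist_force: [-11.6, 0.4, 10.6]
opening: 0.023
```

```bash
python3 - <<'E'
from h import *
import cv2
todo([.562,-.078,.053],2.0)
cv2.imwrite("pics/w3.png",vision.camera("wrist")[:,:,::-1])
E
```

```text
t 4.125 p [ 0.5617 -0.0784  0.055 ] shift tool mm [2.  0.4 0.4] open 0.023 F [-11.6   0.4  10.6]
  turn 0 [-0.03 -0.14  0.01]
  turn 180 [1.7997e+02 2.0000e-02 2.2000e-01]
```

View pics/w3.png

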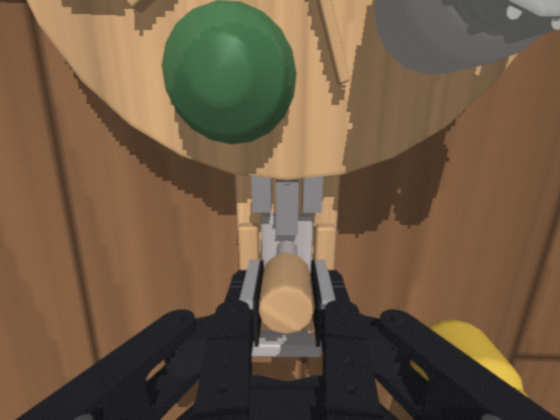

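Request:
carry_out(increments=[[0, 0, 0, -2, 0, 0, 0], [0, 0, 0, 0, -4, 0, 0], [0, 0, 0, 0, -6, 0, 0], [0, 0, 0, 0, -6, 0, 0], [0, 0, 0, 0, -6, 0, 0], [0, 0, 0, 0, -6, 0, 0], [0, 0, 0, 0, -3, 0, 0], [0, 0, 0, 0, 0, 0, 0], [0, 0, 0, 0, 0, 0, 0]])

```text
time: 5.3
ee_pos: [0.5624, -0.1094, 0.0552]
tcp_rot: [179.1, 89.8, -178.9]
wrist_force: [-8.1, -0.8, -2.1]
opening: 0.0228
```

Request:
carry_out(increments=[[0, 0, 0, 0, -2, 0, 0], [0, 0, 0, 0, -2, 0, 0], [0, 0, 0, 0, -1, 0, 0], [0, 0, 0, 0, 0, 0, 0], [0, 0, 0, 0, 0, 0, 0]])

```text
time: 5.92
ee_pos: [0.5626, -0.1141, 0.0552]
tcp_rot: [171.0, 89.8, 172.9]
wrist_force: [-7.8, 0.5, -1.1]
opening: 0.0232
```

Request:
carry_out(increments=[[0, 0, 0, 0, -1, 0, 0], [0, 0, 0, 0, -1, 0, 0], [0, 0, 0, 0, 0, 0, 0], [0, 0, 0, 0, 0, 0, 0]])

```text
time: 6.42
ee_pos: [0.5626, -0.1145, 0.0552]
tcp_rot: [137.9, 89.7, 139.9]
wrist_force: [-7.9, 10.1, -0.7]
opening: 0.0231
```

```bash
python3 - <<'E'
from h import *
import cv2
todo([.562,-.078,.053],2.0)
cv2.imwrite("pics/w4.png",vision.camera("wrist")[:,:,::-1])
E
```

```text
t 6.425 p [ 0.5626 -0.1145  0.0552] shift tool mm [ 2.4 36.5  0.7] open 0.0231 F [-7.9 10.1 -0.7]
  turn 0 [ 0.04 -0.24 -0.21]
  turn 180 [-179.96    0.34   -0.37]
```

View pics/w4.png

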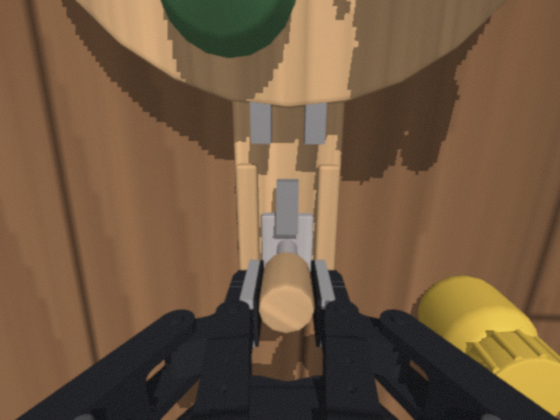

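Request:
carry_out(increments=[[0, 0, 0, 0, 0, 0, 60], [0, 0, 0, 0, 0, 0, 60], [0, 0, 0, 0, 0, 0, 60], [0, 0, 0, -20, 0, 0, 60], [0, 0, 0, -50, 0, 0, 60], [0, 0, 0, -50, 0, 0, 60], [0, 0, 0, -50, 0, 0, 60], [0, 0, 0, 0, 0, 0, 60]])

```text
time: 7.48
ee_pos: [0.566, -0.1167, 0.2309]
tcp_rot: [-14.2, 89.6, -12.2]
wrist_force: [0.8, 0.1, -0.5]
opening: 0.0513
```

```bash
python3 - <<'E'
from h import *
import cv2
todo([.6634,.0933,.225],2.0)
cv2.imwrite("pics/w5.png",vision.camera("wrist")[:,:,::-1])
E
```

```text
t 7.475 p [ 0.566  -0.1167  0.2309] shift tool mm [  6.3 206.5 104.5] open 0.0513 F [ 0.8  0.1 -0.5]
  turn 0 [-0.03  0.42  0.11]
  turn 180 [ 1.7997e+02  1.7000e-01 -6.5000e-01]
```

View pics/w5.png

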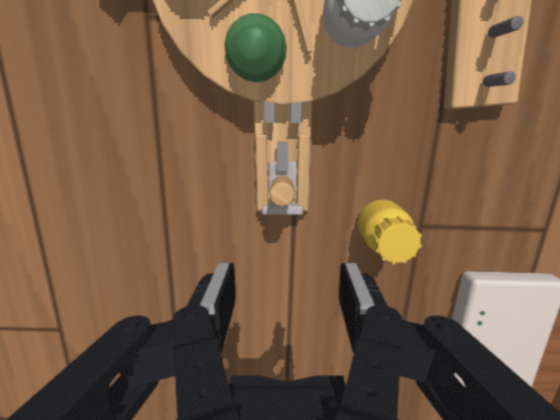

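Request:
carry_out(increments=[[0, 0, 0, 0, 41, 21, 100], [0, 0, 0, 0, 41, 21, 100], [0, 0, 0, 0, 41, 21, 100], [0, 0, 0, 0, 41, 21, 100], [0, 0, 0, 0, 42, 20, 100], [0, 0, 0, 0, 0, 0, 100], [0, 0, 0, 0, 0, 0, 100]])

```text
time: 8.4
ee_pos: [0.661, 0.093, 0.2247]
tcp_rot: [-166.0, 89.9, -164.0]
wrist_force: [0.2, -0.5, 0.1]
opening: 0.0856
```

```bash
python3 - <<'E'
from h import *
import cv2
todo([.6634,.0933,.13],2.0)
cv2.imwrite("pics/w6.png",vision.camera("wrist")[:,:,::-1])
print(wpix([.6634,.0933,.169]))
E
```

```text
t 8.4 p [0.661  0.093  0.2247] shift tool mm [94.7  0.2  2.6] open 0.0856 F [ 0.2 -0.5  0.1]
  turn 0 [-0.01 -0.11  0.03]
  turn 180 [1.7999e+02 4.0000e-02 1.8000e-01]
[290.97759305 230.41170931]
```

View pics/w6.png

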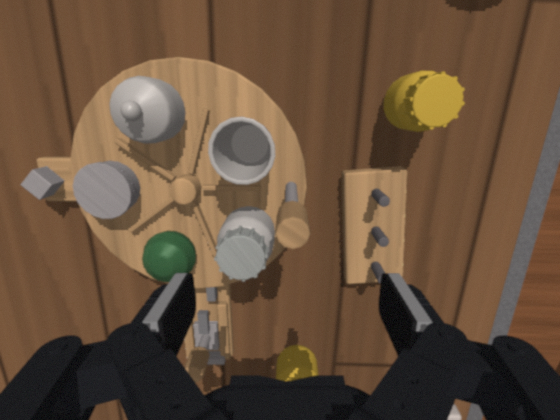

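```bash
python3 - <<'E'
from h import *
H=wproj((293,232),.169);A=wproj((186,189),.06);P=wproj((43,183),.036);T=wproj((106,189),.062);C=wproj((243,258),.112)
for k,v in dict(H=H,A=A,P=P,T=T,C=C).items(): print(k,v.round(4))
for Q in (H-A,A-P,A-T): print(np.hypot(*Q[:2]),np.degrees(np.arctan2(Q[1],Q[0])))
d=C-A;print(np.hypot(*d[:2]),np.degrees(np.arctan2(d[1],d[0])))
todo([H[0],H[1],.131],2.)
E
```

```text
H [0.6648 0.0922 0.169 ]
A [0.5601 0.0911 0.06  ]
P [0.4004 0.0862 0.036 ]
T [0.4816 0.0889 0.062 ]
C [0.6232 0.0432 0.112 ]
0.10471336903037137 0.580953520478727
0.15977689139111811 1.7692599572378167
0.07851702283684901 1.6153098272166488
0.07926086579637252 -37.22352726464985
t 8.45 p [0.661  0.0925 0.2253] shift tool mm [94.3 -0.4  4. ] open 0.0853 F [-0.9 -0.8  0.6]
  turn 0 [-0.05 -0.07  0.02]
  turn 180 [1.7995e+02 3.0000e-02 1.2000e-01]
```

Request:
carry_out(increments=[[0, 0, 0, 30, 0, 3, 100], [0, 0, 0, 40, 0, 0, 100], [0, 0, 0, 22, 0, 0, 100], [0, 0, 0, 0, 0, 0, 60], [0, 0, 0, 0, 0, 0, 0], [0, 0, 0, 0, 0, 0, 0], [0, 0, 0, 0, 0, 0, 0], [0, 0, 0, 0, 0, 0, 0], [0, 0, 0, 0, 0, 0, 0]], squeeze=30)

```text
time: 9.57
ee_pos: [0.6647, 0.0934, 0.1356]
tcp_rot: [4.5, 89.9, 6.5]
wrist_force: [-2.0, -0.5, 5.8]
opening: 0.0231
```

```bash
python3 - <<'E'
from h import *
import cv2
todo([.6634,.0933,.13],2.0)
cv2.imwrite("pics/w7.png",vision.camera("wrist")[:,:,::-1])
E
```

```text
t 9.575 p [0.6647 0.0934 0.1356] shift tool mm [ 5.6 -0.1 -1.3] open 0.0231 F [-2.  -0.5  5.8]
  turn 0 [-0.02  0.11 -0.01]
  turn 180 [ 1.7998e+02 -1.0000e-02 -1.7000e-01]
```

View pics/w7.png

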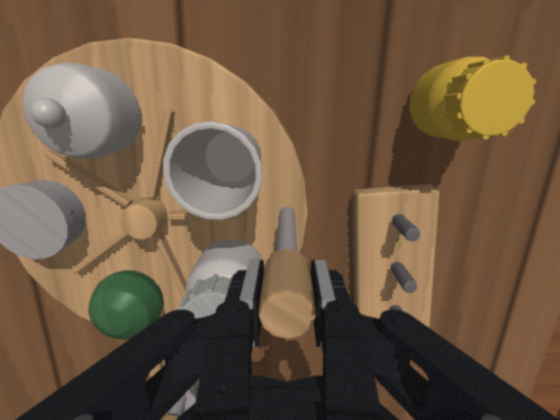

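```bash
python3 - <<'E'
import numpy as np
th=[0,1,3]+list(range(6,142,3))+[142,143.3,144]
p=108*np.stack([np.sin(-np.radians(th)),np.cos(np.radians(th))],1)
r=np.round(p,1); d=np.diff(r,axis=0)
for i in range(0,len(d),12): print(th[min(i+12,len(d))],", ".join("[0, 0, 0, 0, %.1f, %.1f, 0]"%tuple(x) for x in d[i:i+12]))
E
```

```text
33 [0, 0, 0, 0, -1.9, 0.0, 0], [0, 0, 0, 0, -3.8, -0.1, 0], [0, 0, 0, 0, -5.6, -0.5, 0], [0, 0, 0, 0, -5.6, -0.7, 0], [0, 0, 0, 0, -5.6, -1.1, 0], [0, 0, 0, 0, -5.5, -1.3, 0], [0, 0, 0, 0, -5.4, -1.6, 0], [0, 0, 0, 0, -5.3, -1.9, 0], [0, 0, 0, 0, -5.2, -2.1, 0], [0, 0, 0, 0, -5.1, -2.5, 0], [0, 0, 0, 0, -5.0, -2.7, 0], [0, 0, 0, 0, -4.8, -2.9, 0]
69 [0, 0, 0, 0, -4.7, -3.2, 0], [0, 0, 0, 0, -4.5, -3.5, 0], [0, 0, 0, 0, -4.3, -3.6, 0], [0, 0, 0, 0, -4.1, -3.9, 0], [0, 0, 0, 0, -3.9, -4.1, 0], [0, 0, 0, 0, -3.6, -4.3, 0], [0, 0, 0, 0, -3.5, -4.5, 0], [0, 0, 0, 0, -3.2, -4.7, 0], [0, 0, 0, 0, -2.9, -4.8, 0], [0, 0, 0, 0, -2.7, -5.0, 0], [0, 0, 0, 0, -2.5, -5.1, 0], [0, 0, 0, 0, -2.1, -5.2, 0]
105 [0, 0, 0, 0, -1.9, -5.3, 0], [0, 0, 0, 0, -1.6, -5.4, 0], [0, 0, 0, 0, -1.3, -5.5, 0], [0, 0, 0, 0, -1.1, -5.6, 0], [0, 0, 0, 0, -0.7, -5.6, 0], [0, 0, 0, 0, -0.5, -5.6, 0], [0, 0, 0, 0, -0.1, -5.7, 0], [0, 0, 0, 0, 0.1, -5.7, 0], [0, 0, 0, 0, 0.5, -5.6, 0], [0, 0, 0, 0, 0.7, -5.6, 0], [0, 0, 0, 0, 1.1, -5.6, 0], [0, 0, 0, 0, 1.3, -5.5, 0]
141 [0, 0, 0, 0, 1.6, -5.4, 0], [0, 0, 0, 0, 1.9, -5.3, 0], [0, 0, 0, 0, 2.1, -5.2, 0], [0, 0, 0, 0, 2.5, -5.1, 0], [0, 0, 0, 0, 2.7, -5.0, 0], [0, 0, 0, 0, 2.9, -4.8, 0], [0, 0, 0, 0, 3.2, -4.7, 0], [0, 0, 0, 0, 3.5, -4.5, 0], [0, 0, 0, 0, 3.6, -4.3, 0], [0, 0, 0, 0, 3.9, -4.1, 0], [0, 0, 0, 0, 4.1, -3.9, 0], [0, 0, 0, 0, 4.3, -3.6, 0]
144 [0, 0, 0, 0, 1.5, -1.2, 0], [0, 0, 0, 0, 2.0, -1.5, 0], [0, 0, 0, 0, 1.0, -0.8, 0]
```

Request:
carry_out(increments=[[0, 0, 0, 0, -1.9, 0, 0], [0, 0, 0, 0, -3.8, -0.1, 0], [0, 0, 0, 0, -5.6, -0.5, 0], [0, 0, 0, 0, -5.6, -0.7, 0], [0, 0, 0, 0, -5.6, -1.1, 0], [0, 0, 0, 0, -5.5, -1.3, 0], [0, 0, 0, 0, -5.4, -1.6, 0], [0, 0, 0, 0, -5.3, -1.9, 0], [0, 0, 0, 0, -5.2, -2.1, 0], [0, 0, 0, 0, -5.1, -2.5, 0], [0, 0, 0, 0, -5, -2.7, 0], [0, 0, 0, 0, -4.8, -2.9, 0]])

```text
time: 11.12
ee_pos: [0.6491, 0.0343, 0.1356]
tcp_rot: [21.7, 89.9, 23.7]
wrist_force: [-2.4, 1.6, 6.2]
opening: 0.0233
```

```bash
python3 - <<'E'
from h import *
import cv2
todo([.6634,.0933,.13],2.0)
cv2.imwrite("pics/w8.png",vision.camera("wrist")[:,:,::-1])
E
```

```text
t 11.125 p [0.6491 0.0343 0.1356] shift tool mm [ 5.7 58.5 16.3] open 0.0233 F [-2.4  1.6  6.2]
  turn 0 [-0.    0.1  -0.04]
  turn 180 [ 1.8e+02 -6.0e-02 -1.6e-01]
```

View pics/w8.png

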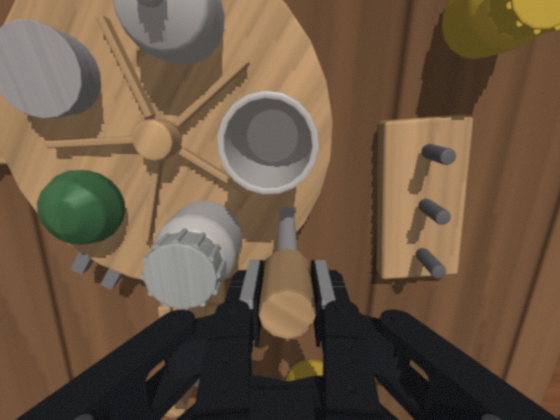

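Request:
carry_out(increments=[[0, 0, 0, 0, -4.7, -3.2, 0], [0, 0, 0, 0, -4.5, -3.5, 0], [0, 0, 0, 0, -4.3, -3.6, 0], [0, 0, 0, 0, -4.1, -3.9, 0], [0, 0, 0, 0, -3.9, -4.1, 0], [0, 0, 0, 0, -3.6, -4.3, 0], [0, 0, 0, 0, -3.5, -4.5, 0], [0, 0, 0, 0, -3.2, -4.7, 0], [0, 0, 0, 0, -2.9, -4.8, 0], [0, 0, 0, 0, -2.7, -5, 0], [0, 0, 0, 0, -2.5, -5.1, 0], [0, 0, 0, 0, -2.1, -5.2, 0]])

```text
time: 12.68
ee_pos: [0.5989, -0.0093, 0.1356]
tcp_rot: [22.8, 89.9, 24.8]
wrist_force: [-0.2, 3.9, 6.6]
opening: 0.023
```

Request:
carry_out(increments=[[0, 0, 0, 0, -1.9, -5.3, 0], [0, 0, 0, 0, -1.6, -5.4, 0], [0, 0, 0, 0, -1.3, -5.5, 0], [0, 0, 0, 0, -1.1, -5.6, 0], [0, 0, 0, 0, -0.7, -5.6, 0], [0, 0, 0, 0, -0.5, -5.6, 0], [0, 0, 0, 0, -0.1, -5.7, 0], [0, 0, 0, 0, 0.1, -5.7, 0], [0, 0, 0, 0, 0.5, -5.6, 0], [0, 0, 0, 0, 0.7, -5.6, 0], [0, 0, 0, 0, 1.1, -5.6, 0], [0, 0, 0, 0, 1.3, -5.5, 0]])

```text
time: 14.18
ee_pos: [0.5327, -0.0151, 0.1356]
tcp_rot: [12.2, 89.8, 14.2]
wrist_force: [1.0, 2.6, 5.9]
opening: 0.0231
```

Request:
carry_out(increments=[[0, 0, 0, 0, 1.6, -5.4, 0], [0, 0, 0, 0, 1.9, -5.3, 0], [0, 0, 0, 0, 2.1, -5.2, 0], [0, 0, 0, 0, 2.5, -5.1, 0], [0, 0, 0, 0, 2.7, -5, 0], [0, 0, 0, 0, 2.9, -4.8, 0], [0, 0, 0, 0, 3.2, -4.7, 0], [0, 0, 0, 0, 3.5, -4.5, 0], [0, 0, 0, 0, 3.6, -4.3, 0], [0, 0, 0, 0, 3.9, -4.1, 0], [0, 0, 0, 0, 3, -2.9, 0], [0, 0, 0, 0, 2, -1.7, 0]])

```text
time: 15.68
ee_pos: [0.4785, 0.0156, 0.1355]
tcp_rot: [-1.0, 89.8, 1.0]
wrist_force: [0.2, -0.1, 6.0]
opening: 0.0235
```

Request:
carry_out(increments=[[0, 0, 0, 0, 1, -0.8, 0], [0, 0, 0, 0, 0, 0, 0], [0, 0, 0, 0, 0, 0, 0], [0, 0, 0, 0, 0, 0, 0]])

```text
time: 16.18
ee_pos: [0.4777, 0.0165, 0.1355]
tcp_rot: [0.3, 89.9, 2.3]
wrist_force: [-0.1, -0.8, 5.6]
opening: 0.0235
```

```bash
python3 - <<'E'
from h import *
import cv2
todo([.6634,.0933,.13],2.0)
for n in ("wrist","scene","side"): cv2.imwrite(f"pics/{n}9.png",vision.camera(n)[:,:,::-1])
a=cv2.imread("pics/scene9.png")[160:280,220:400]; b=cv2.imread("pics/side9.png")[160:290,195:375]
cv2.imwrite("pics/sc9.png",cv2.resize(a,None,fx=4.4,fy=4.4,interpolation=cv2.INTER_CUBIC));cv2.imwrite("pics/sd9.png",cv2.resize(b,None,fx=4.4,fy=4.4,interpolation=cv2.INTER_CUBIC))
E
```

```text
t 16.175 p [0.4777 0.0165 0.1355] shift tool mm [  6.   70.3 188.2] open 0.0235 F [-0.1 -0.8  5.6]
  turn 0 [-0.02  0.15 -0.  ]
  turn 180 [179.98  -0.    -0.23]
```

View pics/wrist9.png

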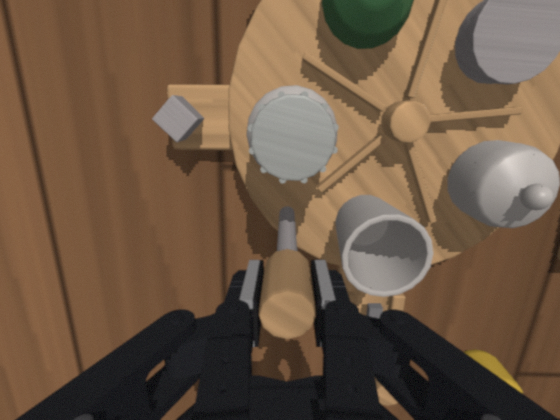

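View pics/sc9.png

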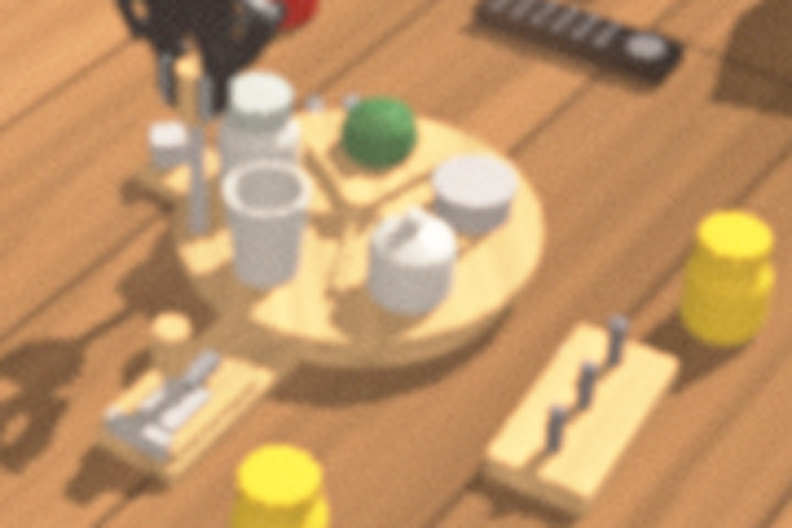

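View pics/sd9.png

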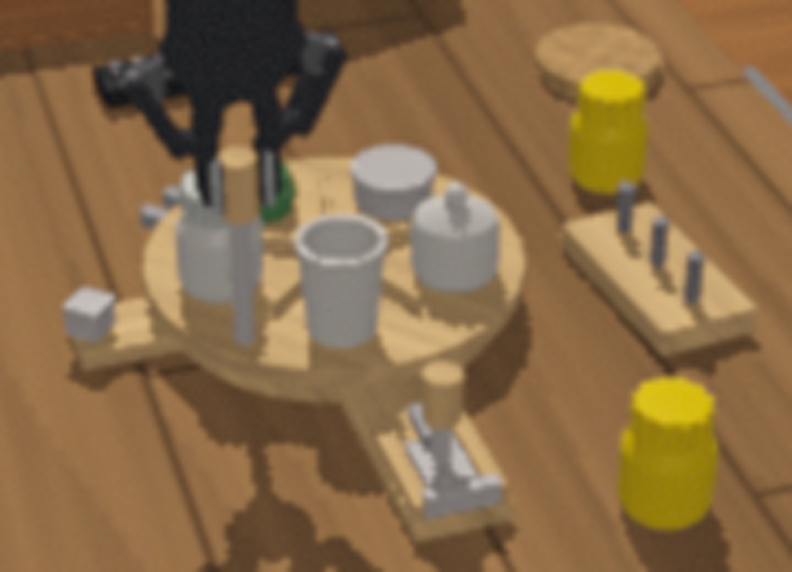

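```bash
python3 - <<'E'
from h import *
import cv2
im=cv2.imread("pics/wrist9.png")
cv2.imwrite("pics/w9c.png",cv2.resize(im[60:220,140:440],None,fx=2.6,fy=2.6,interpolation=cv2.INTER_CUBIC))
A=wproj((406,121),.06);P=wproj((178,119),.036);C=wproj((292,134),.112);H=wproj((288,309),.169);Ti=wproj((512,42),.062)
for k,v in dict(A=A,P=P,C=C,H=H,Ti=Ti).items(): print(k,v.round(4))
an=lambda Q:(round(np.hypot(*Q[:2]),4),np.degrees(np.arctan2(Q[1],Q[0])).round(2))
print(an(A-P),an(A-C),an(H-A),an(Ti-A))
B=np.array([.5572,.0895,0])
for k,v in dict(P=P,C=C,H=H,T=tool()[2]).items(): print(k,an(v-B))
E
```

```text
A [0.554 0.09  0.06 ]
P [0.3957 0.0849 0.036 ]
C [0.4779 0.083  0.112 ]
H [0.4779 0.0183 0.169 ]
Ti [0.611  0.1384 0.062 ]
(np.float64(0.1584), np.float64(1.82)) (np.float64(0.0764), np.float64(5.25)) (np.float64(0.1045), np.float64(-136.75)) (np.float64(0.0748), np.float64(40.39))
P (np.float64(0.1615), np.float64(-178.38))
C (np.float64(0.0796), np.float64(-175.29))
H (np.float64(0.1066), np.float64(-138.1))
T (np.float64(0.1079), np.float64(-137.44))
```

View pics/w9c.png

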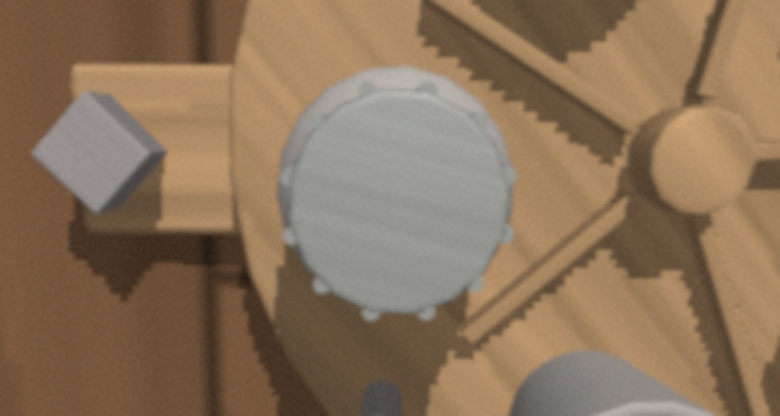

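```bash
python3 - <<'E'
from h import *
import cv2
f=lambda u,v:(u/2.6+140,v/2.6+60)
for z in (.041,.046):
    L=[]
    for a,b in (((436,3),(622,130)),((468,335),(622,206))):
        p=wproj(f(*a),z);q=wproj(f(*b),z);d=p-q;t=np.degrees(np.arctan2(d[1],d[0]))%360;L.append((p,q,t));print(z,p.round(4),q.round(4),t.round(2))
    print('bisector',np.mean([l[2] for l in L]))
    M=np.array([(l[1]-l[0])[:2] for l in L]).T; s=np.linalg.solve(np.c_[M[:,0],-M[:,1]],(L[1][0]-L[0][0])[:2]); print('axis',L[0][0][:2]+M[:,0]*s[0])
E
```

```text
0.041 [0.4881 0.1261 0.041 ] [0.5407 0.0963 0.041 ] 150.45
0.041 [0.5025 0.0373 0.041 ] [0.5432 0.076  0.041 ] 223.49
bisector 186.9712272671369
axis [0.55567069 0.08780002]
0.046 [0.4878 0.1255 0.046 ] [0.5393 0.0963 0.046 ] 150.45
0.046 [0.5019 0.0385 0.046 ] [0.5418 0.0764 0.046 ] 223.49
bisector 186.9712272671369
axis [0.55397085 0.08796759]
```

Request:
carry_out(increments=[[0, 0, 0, 0, 1.2, -0.9, 0], [0, 0, 0, 0, 2.1, -1.7, 0], [0, 0, 0, 0, 1.6, -1.3, 0], [0, 0, 0, 0, 0.8, -0.6, 0], [0, 0, 0, 0, 0, 0, 0], [0, 0, 0, 0, 0, 0, 0], [0, 0, 0, 0, 0, 0, 0]])

```text
time: 17.2
ee_pos: [0.473, 0.022, 0.1355]
tcp_rot: [-2.0, 89.9, -0.0]
wrist_force: [-0.9, -0.5, 7.3]
opening: 0.0232
```

```bash
python3 - <<'E'
from h import *
import cv2
todo([.6634,.0933,.13],2.0)
im=vision.camera("wrist")[:,:,::-1]; cv2.imwrite("pics/w10.png",im)
cv2.imwrite("pics/w10c.png",cv2.resize(im[60:220,140:440],None,fx=2.6,fy=2.6,interpolation=cv2.INTER_CUBIC))
E
```

```text
t 17.2 p [0.473  0.022  0.1355] shift tool mm [  6.   64.7 192.8] open 0.0232 F [-0.9 -0.5  7.3]
  turn 0 [-0.02  0.14  0.  ]
  turn 180 [ 1.7998e+02  1.0000e-02 -2.2000e-01]
```

View pics/w10c.png

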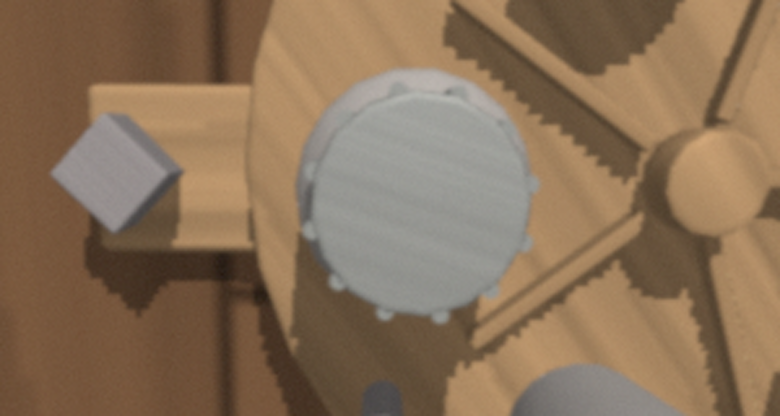

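```bash
python3 - <<'E'
from h import *
f=lambda u,v:(u/2.6+140,v/2.6+60)
an=lambda Q:(round(np.hypot(*Q[:2])*1000,1),(np.degrees(np.arctan2(Q[1],Q[0]))%360).round(2))
A=wproj(f(716,182),.06);P=wproj(f(115,173),.036);C=wproj(f(421,202),.112)
print(A.round(4),P.round(4),C.round(4)); print('front',an(P-A),'cap',an(C-A))
d=[]
for a,b in (((462,3),(640,140)),((478,335),(640,219))):
    q=wproj(f(*a),.046)-wproj(f(*b),.046); d.append(an(q)[1])
print(d,np.mean(d))
B=np.array([.5572,.0895,0]); print('B',an(P-B),an(C-B),an(tool()[2]-B))
E
```

```text
[0.5563 0.0899 0.06  ] [0.3951 0.0852 0.036 ] [0.4783 0.0868 0.112 ]
front (np.float64(161.3), np.float64(181.66)) cap (np.float64(78.1), np.float64(182.29))
[np.float64(147.53), np.float64(219.05)] 183.29000000000002
B (np.float64(162.1), np.float64(181.52)) (np.float64(79.0), np.float64(181.99)) (np.float64(108.0), np.float64(218.71))
```

Request:
carry_out(increments=[[0, 0, 0, 0, 0.6, -0.5, 0], [0, 0, 0, 0, 0.5, -0.4, 0], [0, 0, 0, 0, 0, 0, 0], [0, 0, 0, 0, 0, 0, 0], [0, 0, 0, 0, 0, 0, 0], [0, 0, 0, 0, 0, 0, 0]])

```text
time: 18.0
ee_pos: [0.4721, 0.0231, 0.1355]
tcp_rot: [0.3, 89.9, 2.3]
wrist_force: [0.2, -0.4, 7.3]
opening: 0.0237
```

```bash
python3 - <<'E'
from h import *
import cv2
o=tool()[0];print(o['ee_pos'],o['wrist_force'],o['opening'],o['qd'].round(2))
for n in ("wrist","scene","side"): cv2.imwrite(f"pics/{n}11.png",vision.camera(n)[:,:,::-1])
im=cv2.imread("pics/wrist11.png")
cv2.imwrite("pics/w11c.png",cv2.resize(im[60:220,140:440],None,fx=2.6,fy=2.6,interpolation=cv2.INTER_CUBIC))
a=cv2.imread("pics/scene11.png")[160:280,220:400]
cv2.imwrite("pics/sc11.png",cv2.resize(a,None,fx=4.4,fy=4.4,interpolation=cv2.INTER_CUBIC))
E
```

```text
[0.47207468 0.02310159 0.1355318 ] [ 0.16351712 -0.4493867   7.32533644] 0.0236676831884 [-0.04 -0.01 -0.    0.04 -0.02  0.05]
```

View pics/w11c.png

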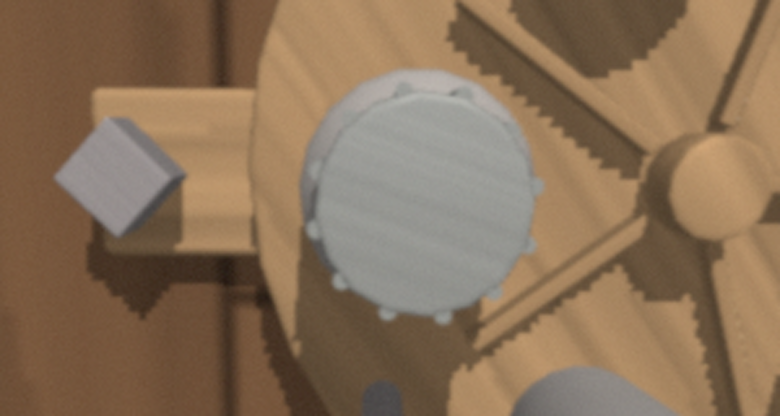

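View pics/sc11.png

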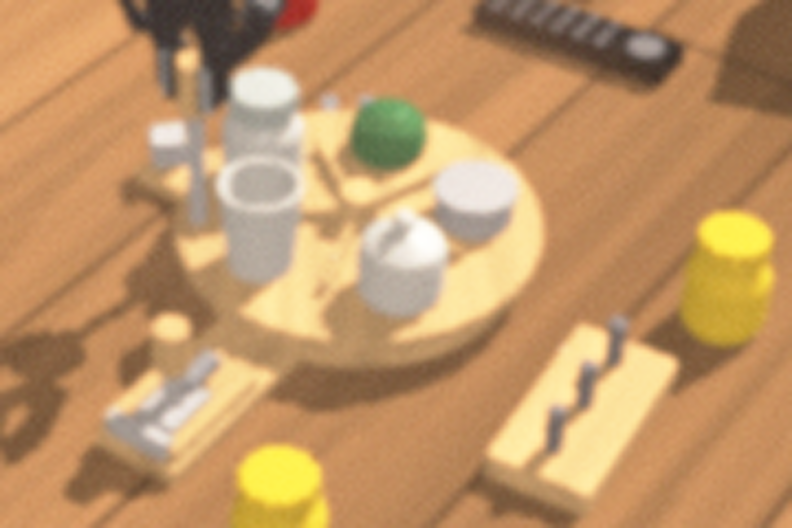

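```bash
python3 - <<'E'
from h import *
f=lambda u,v:(u/2.6+140,v/2.6+60)
an=lambda Q:(round(np.hypot(*Q[:2])*1000,1),(np.degrees(np.arctan2(Q[1],Q[0]))%360).round(2))
A=wproj(f(720,187),.06);P=wproj(f(119,177),.036);C=wproj(f(425,203),.112)
print(A.round(4),P.round(4),C.round(4)); print('front',an(P-A),'cap',an(C-A))
d=[]
for a,b in (((466,3),(644,144)),((480,336),(644,223))):
    q=wproj(f(*a),.046)-wproj(f(*b),.046); d.append(an(q)[1])
print(d,np.mean(d))
S=lambda u,v:(u/4.4+220,v/4.4+160)
print('scene tin0',ray('scene',S(263,142),.062),'cap',ray('scene',S(265,90),.112),'cap0',ray('scene',S(403,195),.112))
E
```

```text
[0.5567 0.0898 0.06  ] [0.3953 0.0853 0.036 ] [0.4782 0.0877 0.112 ]
front (np.float64(161.5), np.float64(181.61)) cap (np.float64(78.5), np.float64(181.53))
[np.float64(146.81), np.float64(217.99)] 182.4
scene tin0 [0.47603418 0.09214698 0.062     ] cap [0.48237027 0.08637906 0.112     ] cap0 [0.62036217 0.04898151 0.112     ]
```

```bash
python3 - <<'E'
from workcell import job_done
print(job_done())
E
```

```text
the job is handed in; nothing more can be done
None
```

The job is handed in: the lock is pulled out to its end stop and the white jar with the twist cap stands at the pointer. The gripper was still closed on the handle at hand-in, at about 18 s on the robot's clock.

- **Lock:** I pulled the knob about 36 mm outward until the force rose to 10 N at the stop. The wrist picture showed the bolt clear of the lugs, and later pictures showed the knob still out.
- **Turn:** I gripped the handle from above and led it about 144° clockwise along its arc. Two small corrections followed, because the first stop was about 4° short.
- **Final position:** Seen from the axis, the jar's cap is at 181.5° and the pointer at 181.6°. The handle's position agrees with that to about 0.2°. A rougher reading of the dividers put the turntable about 0.8° short. The scene camera's view of the cap agreed to a few mm at best.
- **Everything else:** Sideways wrist force was under 1 N and the arm was still. In the last pictures the five items were upright in their places, and the things on the console in view had not been touched. The bottle opener was outside those close-ups, and I did not go near it.

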